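# Set out the bore check around a machined housing

### The arm

A 6-joint arm with a two-finger parallel gripper is mounted at the origin on the work surface. World frame = base frame: x ahead of the robot, y to its left, z up, the work surface at z = 0. Lengths are in m, angles in degrees, forces in N, time in s.
With the tool pointing down it reaches from about 0.4 to 0.825 m from the base axis. Payload 7 kg.
Tool frame: the origin (TCP) lies midway between the tips of the shut fingers; the grasp point (between the pads) lies 19 mm behind it; z points along the fingers, y is the direction in which the jaws open and shut (so a half turn about z gives the same grasp; the last joint's range is limited). The gripper opens to 88 mm and grips with 3 to 60 N. Pads are 19 mm wide; open, the fingers measure 130 mm over their backs; the gripper's body (78 mm by 193 mm) begins 47 mm behind the grasp point.
Start: joints at [85.949, 20.546, 0.682, 0, -70.136, -16.507], TCP at [0.237, 0.632, 0.227] pointing down, gripper open.
Joint ranges: [-176.03, 176.03], [-82.01, 121.73], [-58.28, 71.71], [-173.87, 95.51], [-174.79, -0.11], [-173.66, 173.66]. Speed limits (degrees/s): [136.94, 136.94, 172.46, 180, 180, 180].

### API

Orientations are given as [roll, pitch, yaw] about the fixed x, y, z axes, in that order (R = Rz(yaw) Ry(pitch) Rx(roll)).
In Python, from plant import get_state, capture, get_calibration, close_job, boxes_of, cut_out gives the robot as it stands.
- The arm moves only by the tool apply_moves, never from a script. Its argument "commands" is a list of rows, each an object with "grip": the closure, from 0 (fully open) to 1 (shut); "slide": the shift along the tool's x, y, z in m, a list of three; "roll": the turn about the tool's z in degrees. In form: [{"grip": grip, "slide": [x, y, z], "roll": roll}, ...]. A call has 1 to 5 rows; each row is the pose to reach, as a shift and turn from the pose commanded when the call began, along the tool's axes at that moment; what a row does not reach only later rows make up. A row lasts 1/8 s, in which the tool goes at most 62.5 mm and 10.7 degrees, less where a joint would pass 70% of its speed; a pose out of reach is approached as far as the arm can. A call with a gripper value outside its range is refused whole. The fingers move at their own pace and stop on an object; "grip_force" is the grip in N (left out, the last holds). Time passes only in rows, so rows that repeat a pose let the fingers close. It gives the time, the measured TCP pose, the force and the opening at its end, in the units of the state.
- get_state(): the state, without advancing time (a new reading comes with each control period).
- capture(name): name is "side" or "top"; returns (picture, depth): 480x640x3 uint8, red, green, blue; 480x640 float32, m along the optical axis (not along the pixel's ray), 0 where there is no reading.
- get_calibration(name): a dict with "mtx" (3x3 intrinsics, pixels), "R" (3x3) and "t" (3): a world point X has camera coordinates R X + t. Camera axes: x right, y down, z forward; pixel columns grow to the right and rows downward; lengths in m; the calibration is good to about 2 mm. A picture is of the moment at which its call begins. get_calibration takes no time and is no camera call.
- close_job(): hands the job in, once; it reports no verdict.
Trained networks look in the newest picture that a camera, given by its name, has taken for a name from the list of things; names that differ only in an ending like _2 or _b are one class to them, and where a whole thing is asked for, a point or a joint stands for the part that bears it (a point fixed in the world has none). Each returns a list of dicts, best first, with "score" (0 to 1); they miss things now and then, are a little off and sometimes report something else, mostly with a low value. They report only what shows in the picture. A call takes as long as a camera call. They do not tell look-alikes from the thing itself.
- boxes_of(name, camera): "position" ([x, y, z] in m, in the coordinates of the camera as it stood for that picture, good to about 4 mm: the middle of the surface that is visible of it).
- cut_out(name, camera): "mask" (480x640 bool, what is visible of it).
The state is a dict: "time_s": time; "joints": joint angles; "qd": joint speeds; "joint_torque": joint torques, N m; "tcp_pos": TCP position; "eef_rot": TCP orientation; "contact_force": force on the tool from outside, world axes, zero at the start; "moment": the same for the moment, N m; "gripper_width": finger opening in m.
Only numpy, scipy, OpenCV 4.12 (cv2) and the standard library are available. Lean on these libraries where they do the work, as an engineer would, in place of code of your own. Each camera call takes 0.05 s, during which the arm holds its last target.

### The job

Set out the bore check around the bored housing: stand the V-block beside the face of the housing that looks towards the round rotary table, and the drilled setup block beside the opposite face, each upright as found, about 40 mm clear of the face, centred on it, with its groove or long side parallel to that face. Lay the stepped shaft in the V-block's groove, centred along it, and set the larger of the two ring gauges flat on top of the housing, centred round the bore. Leave the smaller ring, the dial indicator, the jar and the parallel bar where they are.

Things in the scene. Friction and masses are not known exactly. Their poses are not given: they have to be found in the camera images.
- housing: Bored housing: square aluminium block 100 x 100 x 45 mm high, 34 mm bore through its middle, four dark bolt holes in the top; fixed. Origin: centre of its underside, on the bore axis. z up; x and y square to its sides, x roughly away from the robot (yaw within 0.15 rad). The rotary table is on its +y or -y side: the two faces meant are those at y = +50 and y = -50 mm.
- rotary_table: Low round rotary table, grey with a bright steel top with four dark radial slots, 90 mm diameter at the foot, 36 mm high; fixed to the table, to the left or right of the housing, centres 250 to 365 mm apart. Origin: centre of its underside, z up.
- vblock: Steel V-block, loose, 60 mm long (x) x 50 mm wide (y) x 40 mm high, 0.55 to 0.85 kg, with a 90 degree groove along x in its top, 22 mm wide at the top and 11 mm deep. Origin: centre of its underside, z up. Starts standing upright. Placed with a 40 mm gap its origin is 115 mm from the housing's.
- shaft: Stepped steel shaft, loose, lying: middle 30 mm diameter x 70 mm, a journal 20 mm diameter x 15 mm at each end (100 mm overall), 0.35 to 0.55 kg. Origin: on its axis at mid-length, 15 mm above the table at the start; x along the shaft; y and z turn as it rolls. Seated in the V-block its axis is 50 mm above the V-block's underside, 10 mm above its top.
- ring_large: Larger ring gauge: plain steel ring lying flat, outer diameter 60, hole 40, height 18 mm, about 0.22 kg. Origin: centre of its underside, z up.
- setup_block: Drilled setup block: steel block 76 mm long (x) x 25 mm thick (y) x 50 mm high with dark holes in its top and sides, 0.5 to 0.8 kg, standing on a 76 x 25 mm face. Origin: centre of its underside, z up. Placed with a 40 mm gap its origin is 102.5 mm from the housing's.
- ring_small: Smaller ring gauge: plain steel ring lying flat, outer diameter 40, hole 22, height 14 mm. Origin: centre of its underside. Loose; leave it where it is.
- dial: Dial indicator lying on its back: dark disc of 54 mm diameter, 18 mm thick, yellow face, thin stem 35 mm long towards -x. Origin: centre of the disc's underside. Loose; leave it where it is.
- jar: Small amber jar with a black cap, 48 mm diameter, 55 mm high. Origin: centre of its underside. Loose; leave it where it is.
- parallel: Parallel bar: plain undrilled steel bar 110 mm long (y) x 16 mm (x) x 22 mm high, lying behind the row. Origin: centre of its underside. Loose; leave it where it is.
Not all that is in view belongs to the job. Leave any blue or pink look-alike of the shaft alone. Leave any purple look-alike of the setup_block alone.

How it is judged (in metres and radians):
At the end, for the whole second after the job is handed in: V-block on the rotary-table side of the housing, setup block on the other: upright, gap 40 +-15 mm, centred within 15 mm, parallel within 0.2 rad. Shaft seated in the groove, within 15 mm of mid-length and 0.12 rad. Larger ring flat on the housing within 12 mm of the bore axis. All at rest (((y of rotary_table in the frame of housing above 0 m and y of vblock in the frame of housing between 0.1 and 0.13 m and y of setup_block in the frame of housing between -0.1175 and -0.0875 m) or (y of rotary_table in the frame of housing below 0 m and y of vblock in the frame of housing between -0.13 and -0.1 m and y of setup_block in the frame of housing between 0.0875 and 0.1175 m)) and x of vblock in the frame of housing between -0.015 and 0.015 m and angle between the x axis of each of vblock, setup_block and the x axis of housing, either way round below 0.2 rad and height (world z) of each of vblock, setup_block below 0.006 m and angle between each of vblock, setup_block, ring_large's own z axis and vertical below 0.1 rad and x of setup_block in the frame of housing between -0.015 and 0.015 m and x of shaft in the frame of vblock between -0.015 and 0.015 m and y of shaft in the frame of vblock between -0.006 and 0.006 m and z of shaft in the frame of vblock between 0.0442 and 0.0562 m and angle between the x axis of shaft and the x axis of vblock, either way round below 0.12 rad and horizontal distance between ring_large and housing below 0.012 m and z of ring_large in the frame of housing between 0.039 and 0.051 m and linear speed of each of vblock, shaft, ring_large, setup_block below 0.02 m/s); the robot touches nothing.
It fails at once if the smaller ring, dial indicator, jar or parallel bar is moved more than 30 mm (distance of any of ring_small, dial, jar, parallel from where it was at the start of the episode above 0.03 m).
It also fails if it takes over 109 s, if anything falls off the work surface, if the arm or the gripper's body presses on something with over 40 N, if the wrist force passes 120 N, or if a joint passes its speed limit or range.

## Working session

There is one attempt and no reset: what is moved stays moved. The work goes in short steps, Python scripts to look and compute and a tool call to move; the robot and the scene stay as the last step left them, time stands still between calls to the robot, and variables do not carry over. Pictures are saved under pics/ and viewed, and the job is handed in when it is done.

Besides the shell and the picture viewer there is one more tool, called after "Call:" as a command line: name --argument value ..., lists and objects as JSON in quotes. apply_moves: Moves the arm, as the interface text tells. Its arguments: {"type":"object","properties":{"commands":{"type":"array"},"grip_force":{"type":"number"}},"required":["commands"]}

```bash
ls; mkdir -p pics; cat > h.py <<'E'
import numpy as np, cv2
from plant import get_state, capture, get_calibration, close_job, boxes_of, cut_out
def toworld(p,cam):
    c=get_calibration(cam); R=np.array(c["R"]);t=np.array(c["t"]).ravel()
    return (np.asarray(p)-t)@R
def cloud(depth,cam,mask=None):
    c=get_calibration(cam);K=np.array(c["mtx"])
    m=depth>0
    if mask is not None: m&=mask
    v,u=np.nonzero(m);z=depth[v,u]
    P=np.c_[(u-K[0,2])*z/K[0,0],(v-K[1,2])*z/K[1,1],z]
    return toworld(P,cam),u,v
E
python3 - <<'E'
from h import *
print(get_state())
for n in("top","side"):
    p,d=capture(n); cv2.imwrite(f"pics/{n}0.png",p[:,:,::-1]); c=get_calibration(n); print(n,c)
    for o in "housing rotary_table vblock shaft ring_large setup_block ring_small dial jar parallel".split():
        for b in boxes_of(o,n)[:4]: print(n,o,round(b["score"],2),toworld(b["position"],n).round(3))
E
```

```text
pics
{'time_s': 0.0, 'joints': array([ 8.59481962e+01,  2.05888089e+01,  6.32743504e-01, -1.94466619e-02,
       -7.01368791e+01, -1.65072996e+01]), 'qd': array([-0.02323209,  0.02422759, -0.04423217,  0.05575011, -0.02432101,
        0.07353517]), 'joint_torque': array([-7.25881928e-04, -5.82723427e+01,  2.93059802e+01,  6.99738532e+00,
        6.89040593e-03, -1.66713940e-04]), 'tcp_pos': array([0.23689398, 0.63152534, 0.22564664]), 'eef_rot': array([ 1.79905692e+02, -8.88374282e-03, -2.05657184e+01]), 'contact_force': array([-0.17366835, -0.44867496,  1.15423484]), 'moment': array([ 0.02326601, -0.03555868,  0.00451768]), 'gripper_width': 0.08778038882288597}
top {'mtx': array([[478.21621518,   0.        , 326.5711686 ],
       [  0.        , 478.21621518, 242.04257218],
       [  0.        ,   0.        ,   1.        ]]), 'R': array([[ 0.01194023, -0.99973419,  0.01972279],
       [-0.98724034, -0.01491864, -0.15853687],
       [ 0.15878897, -0.01757817, -0.98715605]]), 't': array([-0.0057594 ,  0.54375822,  0.95968292])}
top housing 0.78 [0.61  0.161 0.042]
top rotary_table 0.55
[... 716 characters left out ...]
      [ 0.42876588,  0.45775198, -0.77886003]]), 't': array([-0.38451725,  0.3186665 ,  0.73387668])}
side housing 0.64 [0.608 0.143 0.047]
side rotary_table 0.66 [ 0.61  -0.153  0.033]
side rotary_table 0.53 [0.433 0.17  0.025]
side vblock 0.97 [ 0.436 -0.187  0.034]
side shaft 0.97 [0.434 0.173 0.025]
side shaft 0.84 [0.305 0.162 0.025]
side shaft 0.8 [0.369 0.279 0.028]
side shaft 0.39 [ 0.775 -0.02   0.017]
side ring_large 0.61 [0.478 0.367 0.02 ]
side setup_block 0.94 [ 0.447 -0.085  0.053]
side setup_block 0.74 [0.441 0.005 0.044]
side ring_small 0.74 [ 0.474 -0.369  0.018]
side dial 0.83 [ 0.775 -0.017  0.024]
side jar 0.91 [ 0.769 -0.203  0.048]
side parallel 0.59 [0.782 0.183 0.02 ]
```

View pics/top0.png

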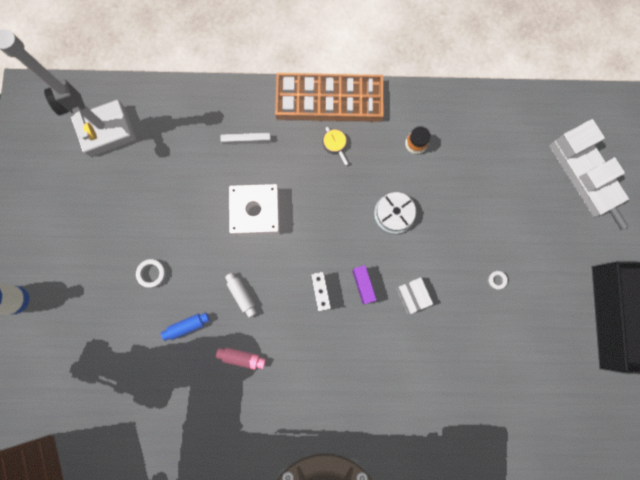

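View pics/side0.png

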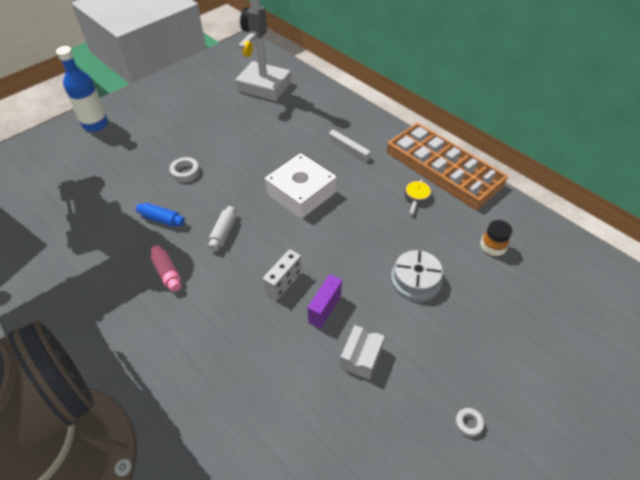

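Top view: the white block at (320,291) is the real setup block, with a purple look-alike at (364,285). The grey shaft is at (240,295), the V-block at (415,295), the rotary table at (396,212), right of the housing at (253,208). So the V-block goes on the housing's -y side and the setup block on the +y side. Next I'll fit precise poses.

```bash
cat >> h.py <<'E'
def fit(cam,P,xy,r,zl,zh):
    m=(np.hypot(P[:,0]-xy[0],P[:,1]-xy[1])<r)&(P[:,2]>zl)&(P[:,2]<zh)
    Q=P[m]
    (c,wh,a)=cv2.minAreaRect((Q[:,:2]*1000).astype(np.float32))
    q=Q[:,:2]-Q[:,:2].mean(0); w,V=np.linalg.eigh(q.T@q); ax=V[:,1]
    return len(Q),np.round(c,1),np.round(wh,1),round(a,1),"mean",(Q[:,:3].mean(0)*1000).round(1),"pca",round(np.degrees(np.arctan2(ax[1],ax[0])),1)
E
python3 - <<'E'
from h import *
L=[("housing",(.61,.155),.09,.038,.055),("rot",(.61,-.149),.07,.029,.045),("vblock",(.436,-.185),.05,.034,.05),("vblock_all",(.436,-.185),.05,.02,.05),("shaft",(.432,.175),.07,.012,.045),("ringL",(.474,.37),.05,.012,.03),("setup",(.441,.012),.05,.043,.065),("setup_all",(.441,.012),.05,.02,.065),("par",(.779,.183),.08,.013,.035)]
for n in("top","side"):
    p,d=capture(n); P,u,v=cloud(d,n)
    t=np.abs(P[:,2])<.02; print(n,"table z",np.median(P[t&(np.hypot(P[:,0]-.5,P[:,1])<.3),2]))
    for l in L:
        try: print(n,l[0],*fit(n,P,*l[1:]))
        except Exception as e: print(l[0],e)
E
```

```text
top table z -0.00029660486953807247
top housing 2018 [613.1 158. ] [101.3 100.8] 3.5 mean [612.3 157.7  44.2] pca -168.7
top rot 1125 [ 614.9 -147.3] [81.6 80.6] 5.1 mean [ 614.  -146.6   35.6] pca 150.0
top vblock 574 [ 434.8 -184.2] [59.8 51.2] 23.3 mean [ 434.6 -184.    39.1] pca -153.1
top vblock_all 748 [ 434.7 -184. ] [59.9 51.6] 23.3 mean [ 434.1 -183.    37. ] pca -156.4
top shaft 614 [432.3 181.8] [100.1  29.6] 32.7 mean [431.9 180.4  25. ] pca -147.3
top ringL 365 [475.3 374.6] [57.9 59.4] 2.6 mean [475.1 374.4  16.7] pca 77.3
top setup 453 [440.4  13.4] [76. 25.] 12.0 mean [439.8  13.3  49.6] pca -168.0
top setup_all 461 [440.2  13.5] [76.3 25.4] 12.3 mean [439.6  13.4  49.4] pca -167.9
top par 387 [779.7 185.5] [ 18.5 110.9] 3.8 mean [778.9 184.5  20.3] pca 93.4
side table z 0.0008500218873645646
side housing 1815 [618.7 155.8] [105.5 102.1] 3.2 mean [615.2 153.4  45.3] pca 130.7
side rot 1497 [ 619.6 -148.5] [81.6 81.1] 42.2 mean [ 617.3 -150.3   36.4] pca -148.0
side vblock 992 [ 439.8 -185.7] [61.6 50.2] 23.5 mean [ 438.6 -186.4   39.6] pca -157.7
side vblock_all 1338 [ 439.8 -185.9] [62.5 50.5] 23.5 mean [ 436.6 -187.9   37. ] pca -158.0
side shaft 652 [437.7 178.9] [104.2  29.3] 31.9 mean [434.  173.6  25.1] pca -148.9
side ringL 339 [479.8 371.5] [59.4 59.3] 28.9 mean [479.1 370.9  17.4] pca 68.1
side setup 616 [444.5  11.3] [77.4 27.2] 12.6 mean [442.9   9.6  50.1] pca -168.0
side setup_all 913 [444.7  11.2] [77.4 27.4] 12.0 mean [441.2   6.7  44. ] pca -169.9
side par 363 [784.4 184.2] [ 19.2 112.8] 3.8 mean [783.  180.6  20.8] pca 93.9
```

```bash
cat >> h.py <<'E'
def go(*wps):
    """wps: (x,y,z mm, yaw deg) -> slide/roll for each from current pose"""
    s=get_state(); p=np.array(s["tcp_pos"])*1000; th=np.radians(s["eef_rot"][2])
    print("t",round(s["time_s"],2),"tcp",p.round(1),"rpy",np.round(s["eef_rot"],1),"w",round(s["gripper_width"]*1000,1),"F",np.round(s["contact_force"],1))
    for x,y,z,yaw in wps:
        d=np.array([x,y,z])-p
        sl=[d[0]*np.cos(th)+d[1]*np.sin(th), d[0]*np.sin(th)-d[1]*np.cos(th), -d[2]]
        r=-(yaw-s["eef_rot"][2]); r=(r+180)%360-180
        print("slide",np.round(np.array(sl)/1000,4).tolist(),"roll",round(r,1),"rows",round(np.linalg.norm(d)/62.5,1),round(abs(r)/10.7,1))
E
python3 -c "
from h import *
go((477,373,100,-20.6),(477,373,5,-20.6))"
```

```text
t 1.2 tcp [237.  632.  226.5] rpy [180.    0.  -20.6] w 87.5 F [ 0.1 -0.4 -0.6]
slide [0.3156, 0.1582, 0.1265] roll 0.0 rows 6.0 0.0
slide [0.3156, 0.1582, 0.2215] roll 0.0 rows 6.7 0.0
```

Call:
apply_moves --commands '[{"grip":0,"slide":[0.053,0.026,0],"roll":0},{"grip":0,"slide":[0.105,0.053,0.02],"roll":0},{"grip":0,"slide":[0.158,0.079,0.04],"roll":0},{"grip":0,"slide":[0.21,0.105,0.06],"roll":0},{"grip":0,"slide":[0.26,0.13,0.08],"roll":0}]' --grip_force 40

```text
time_s: 1.82
tcp_pos: [0.436, 0.4176, 0.1463]
eef_rot: [-180.0, -0.0, -20.5]
contact_force: [0.8, 0.1, 0.4]
gripper_width: 0.0878
```

```bash
python3 -c "
from h import *
go((477,373,60,-20.6),(477,373,5,-20.6))"
```

```text
t 1.82 tcp [436.  417.6 146.3] rpy [-180.    -0.   -20.5] w 87.8 F [0.8 0.1 0.4]
slide [0.0541, 0.0273, 0.0863] roll 0.1 rows 1.7 0.0
slide [0.0541, 0.0273, 0.1413] roll 0.1 rows 2.5 0.0
```

Call:
apply_moves --commands '[{"grip":0,"slide":[0.054,0.027,0.0],"roll":0},{"grip":0,"slide":[0.0545,0.0275,0.06],"roll":0},{"grip":0,"slide":[0.0545,0.0275,0.115],"roll":0},{"grip":0,"slide":[0.0545,0.0275,0.14],"roll":0},{"grip":0,"slide":[0.0545,0.0275,0.14],"roll":0}]'

```text
time_s: 2.45
tcp_pos: [0.4754, 0.3728, 0.0045]
eef_rot: [179.8, 0.1, -20.6]
contact_force: [0.2, 1.0, 0.1]
gripper_width: 0.0875
```

```bash
python3 - <<'E'
from h import *
go((477,373,6,-20.6))
p,d=capture("side");cv2.imwrite("pics/side1.png",p[:,:,::-1])
E
```

```text
t 2.45 tcp [475.4 372.8   4.5] rpy [ 1.798e+02  1.000e-01 -2.060e+01] w 87.5 F [0.2 1.  0.1]
slide [0.0014, -0.0008, -0.0015] roll 0.0 rows 0.0 0.0
```

View pics/side1.png

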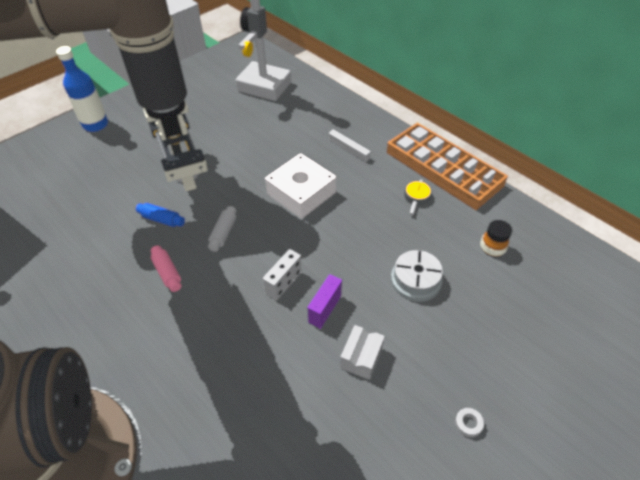

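The gripper is down over the ring at about (185,170), which hides it, and the other parts haven't moved. Closing.

Call:
apply_moves --commands '[{"grip":1,"slide":[0,0,0],"roll":0},{"grip":1,"slide":[0,0,0],"roll":0},{"grip":1,"slide":[0,0,0],"roll":0},{"grip":1,"slide":[0,0,0],"roll":0}]'

```text
time_s: 3.0
tcp_pos: [0.4767, 0.3749, 0.0076]
eef_rot: [-179.9, -0.0, -20.5]
contact_force: [-1.4, 0.4, 4.8]
gripper_width: 0.059
```

```bash
python3 -c "
from h import *
go((477,373,120,-20.6),(616,157,120,-20.6),(616,157,51,-20.6))"
```

```text
t 3.0 tcp [476.7 374.9   7.6] rpy [-179.9   -0.   -20.5] w 59.0 F [-1.4  0.4  4.8]
slide [0.001, 0.0017, -0.1124] roll 0.1 rows 1.8 0.0
slide [0.2069, 0.1553, -0.1124] roll 0.1 rows 4.5 0.0
slide [0.2069, 0.1553, -0.0434] roll 0.1 rows 4.2 0.0
```

Call:
apply_moves --commands '[{"grip":1,"slide":[0,0,-0.06],"roll":0},{"grip":1,"slide":[0.02,0.015,-0.11],"roll":0},{"grip":1,"slide":[0.066,0.05,-0.11],"roll":0},{"grip":1,"slide":[0.112,0.085,-0.11],"roll":0},{"grip":1,"slide":[0.16,0.12,-0.11],"roll":0}]'

```text
time_s: 3.62
tcp_pos: [0.5841, 0.204, 0.1166]
eef_rot: [180.0, 0.0, -20.5]
contact_force: [1.0, 0.1, -1.7]
gripper_width: 0.059
```

```bash
python3 -c "
from h import *
go((616,157,90,-20.6),(616,157,54,-20.6))"
```

```text
t 3.62 tcp [584.1 204.  116.6] rpy [180.    0.  -20.5] w 59.0 F [ 1.   0.1 -1.7]
slide [0.0464, 0.0328, 0.0266] roll 0.1 rows 1.0 0.0
slide [0.0464, 0.0328, 0.0626] roll 0.1 rows 1.4 0.0
```

Call:
apply_moves --commands '[{"grip":1,"slide":[0.046,0.0325,0],"roll":0},{"grip":1,"slide":[0.0465,0.033,0.03],"roll":0},{"grip":1,"slide":[0.0465,0.033,0.055],"roll":0},{"grip":1,"slide":[0.0465,0.033,0.063],"roll":0},{"grip":1,"slide":[0.0465,0.033,0.063],"roll":0}]'

```text
time_s: 4.25
tcp_pos: [0.6155, 0.1582, 0.0537]
eef_rot: [180.0, 0.0, -20.5]
contact_force: [0.8, -0.1, -0.8]
gripper_width: 0.0589
```

```bash
python3 -c "
from h import *
go((616,157,52,-20.6))"
```

```text
t 4.25 tcp [615.5 158.2  53.7] rpy [180.    0.  -20.5] w 58.9 F [ 0.8 -0.1 -0.8]
slide [0.0009, 0.0009, 0.0017] roll 0.1 rows 0.0 0.0
```

Call:
apply_moves --commands '[{"grip":1,"slide":[0,0,0.0015],"roll":0},{"grip":0.1,"slide":[0,0,0.0015],"roll":0},{"grip":0.1,"slide":[0,0,0.0015],"roll":0},{"grip":0,"slide":[0,0,0.0015],"roll":0},{"grip":0,"slide":[0,0,-0.02],"roll":0}]'

```text
time_s: 4.88
tcp_pos: [0.6146, 0.1578, 0.0722]
eef_rot: [179.9, 0.1, -20.6]
contact_force: [-0.7, 0.4, -0.3]
gripper_width: 0.0869
```

Call:
apply_moves --commands '[{"grip":0,"slide":[0,0,-0.06],"roll":0},{"grip":0,"slide":[0,0,-0.08],"roll":0}]'

```text
time_s: 5.12
tcp_pos: [0.6176, 0.159, 0.1576]
eef_rot: [-179.8, -0.2, -20.5]
contact_force: [-0.3, 0.3, 0.1]
gripper_width: 0.0878
```

```bash
python3 -c "
from h import *
go((437,-185,150,-66.6),(437,-185,8,-66.6))"
```

```text
t 5.12 tcp [617.6 159.  157.6] rpy [-179.8   -0.2  -20.5] w 87.8 F [-0.3  0.3  0.1]
slide [-0.0485, 0.3855, 0.0076] roll 46.1 rows 6.2 4.3
slide [-0.0485, 0.3855, 0.1496] roll 46.1 rows 6.7 4.3
```

Call:
apply_moves --commands '[{"grip":0,"slide":[-0.008,0.06,0],"roll":10},{"grip":0,"slide":[-0.016,0.12,0],"roll":20},{"grip":0,"slide":[-0.024,0.18,0],"roll":30},{"grip":0,"slide":[-0.032,0.24,0],"roll":40},{"grip":0,"slide":[-0.04,0.3,0],"roll":46}]'

```text
time_s: 5.75
tcp_pos: [0.472, -0.11, 0.1539]
eef_rot: [-180.0, -0.0, -66.8]
contact_force: [1.1, -0.3, -0.3]
gripper_width: 0.0879
```

```bash
python3 - <<'E'
from h import *
go((437,-185,100,-66.6),(437,-185,8,-66.6))
p,d=capture("top");cv2.imwrite("pics/top2.png",p[:,:,::-1]); P,u,v=cloud(d,"top")
print(fit("top",P,(.616,.157),.045,.055,.075))
E
```

```text
t 5.75 tcp [ 472.  -110.   153.9] rpy [-180.    -0.   -66.8] w 87.9 F [ 1.1 -0.3 -0.3]
slide [0.0552, 0.0617, 0.0539] roll -0.2 rows 1.6 0.0
slide [0.0552, 0.0617, 0.1459] roll -0.2 rows 2.7 0.0
(378, array([613.5, 157.7]), array([58.2, 58.3]), 1.2, 'mean', array([613.6, 157.6,  61.7]), 'pca', np.float64(-148.7))
```

View pics/top2.png

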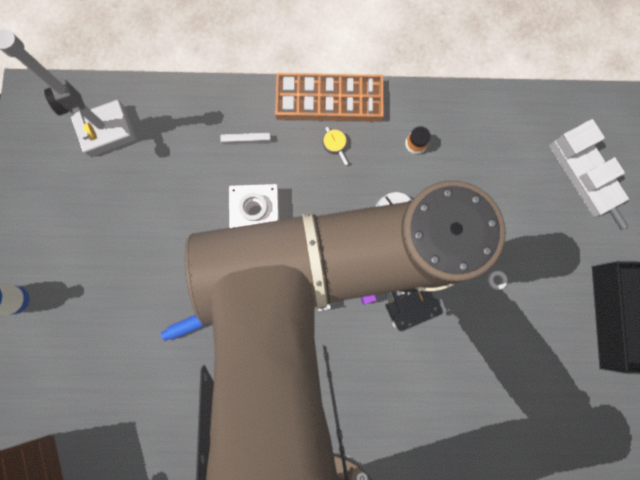

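The ring sits concentric on the housing at (253,207), within about 1 mm. Next is the V-block.

Call:
apply_moves --commands '[{"grip":0,"slide":[0.037,0.042,0],"roll":0},{"grip":0,"slide":[0.055,0.0615,0.03],"roll":0},{"grip":0,"slide":[0.055,0.0615,0.09],"roll":0},{"grip":0,"slide":[0.055,0.0615,0.135],"roll":0},{"grip":0,"slide":[0.055,0.0615,0.146],"roll":0}]'

```text
time_s: 6.42
tcp_pos: [0.4366, -0.1835, 0.0055]
eef_rot: [179.7, 0.1, -66.6]
contact_force: [0.6, -0.0, 1.3]
gripper_width: 0.0875
```

```bash
python3 - <<'E'
from h import *
go((437,-185,8,-66.6))
p,d=capture("side");cv2.imwrite("pics/side3.png",p[:,:,::-1])
E
```

```text
t 6.42 tcp [ 436.6 -183.5    5.5] rpy [ 1.797e+02  1.000e-01 -6.660e+01] w 87.5 F [ 0.6 -0.   1.3]
slide [0.0015, 0.0002, -0.0025] roll 0.0 rows 0.0 0.0
```

View pics/side3.png

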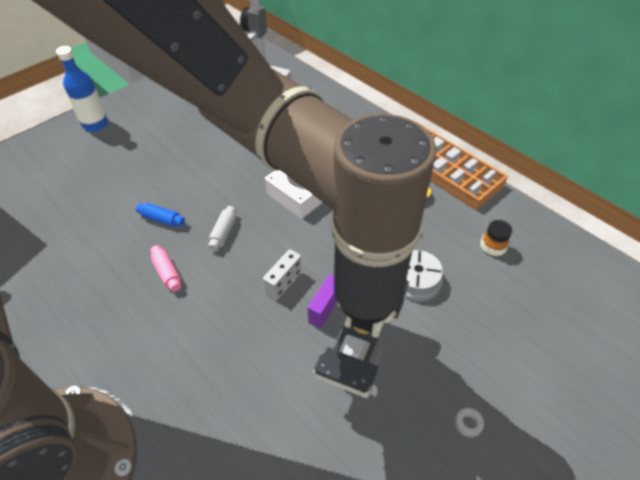

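The fingers straddle the V-block lengthwise at (355,350), clear of the purple block. Closing.

Call:
apply_moves --commands '[{"grip":0.5,"slide":[0,0,-0.002],"roll":0},{"grip":1,"slide":[0,0,-0.002],"roll":0},{"grip":1,"slide":[0,0,-0.002],"roll":0},{"grip":1,"slide":[0,0,-0.002],"roll":0},{"grip":1,"slide":[0,0,-0.002],"roll":0}]' --grip_force 55

```text
time_s: 7.1
tcp_pos: [0.4387, -0.1836, 0.0106]
eef_rot: [-180.0, -0.0, -66.5]
contact_force: [-2.5, 1.2, 8.7]
gripper_width: 0.0597
```

Call:
apply_moves --commands '[{"grip":1,"slide":[0,0,-0.02],"roll":0},{"grip":1,"slide":[0,0,-0.06],"roll":0},{"grip":1,"slide":[0,0,-0.1],"roll":0}]'

```text
time_s: 7.48
tcp_pos: [0.4373, -0.1832, 0.1101]
eef_rot: [179.9, 0.1, -66.6]
contact_force: [0.4, 0.0, -5.9]
gripper_width: 0.0593
```

```bash
python3 - <<'E'
from h import *
go((623,42,100,-86.5),(623,42,8,-86.5))
E
```

```text
t 7.47 tcp [ 437.3 -183.2  110.1] rpy [ 1.799e+02  1.000e-01 -6.660e+01] w 59.3 F [ 0.4  0.  -5.9]
slide [-0.1329, -0.2599, 0.0101] roll 19.9 rows 4.7 1.9
slide [-0.1329, -0.2599, 0.1021] roll 19.9 rows 4.9 1.9
```

Call:
apply_moves --commands '[{"grip":1,"slide":[-0.027,-0.052,0],"roll":4},{"grip":1,"slide":[-0.053,-0.104,0],"roll":8},{"grip":1,"slide":[-0.08,-0.156,0],"roll":12},{"grip":1,"slide":[-0.106,-0.208,0],"roll":16},{"grip":1,"slide":[-0.133,-0.26,0],"roll":20}]'

```text
time_s: 8.1
tcp_pos: [0.6241, 0.0435, 0.1089]
eef_rot: [179.9, 0.0, -86.7]
contact_force: [0.8, -1.5, -5.1]
gripper_width: 0.0597
```

Call:
apply_moves --commands '[{"grip":1,"slide":[0,0,0.0],"roll":0},{"grip":1,"slide":[0,0,0.05],"roll":0},{"grip":1,"slide":[0,0,0.08],"roll":0},{"grip":1,"slide":[0,0,0.092],"roll":0},{"grip":1,"slide":[0,0,0.092],"roll":0}]'

```text
time_s: 8.72
tcp_pos: [0.6235, 0.0416, 0.0171]
eef_rot: [179.9, -0.0, -86.6]
contact_force: [1.0, -0.7, -5.1]
gripper_width: 0.0597
```

```bash
python3 - <<'E'
from h import *
go((623,42,10,-86.5))
p,d=capture("side");cv2.imwrite("pics/side4.png",p[:,:,::-1])
E
```

```text
t 8.72 tcp [623.5  41.6  17.1] rpy [179.9  -0.  -86.6] w 59.7 F [ 1.  -0.7 -5.1]
slide [-0.0005, 0.0005, 0.0071] roll -0.1 rows 0.1 0.0
```

View pics/side4.png

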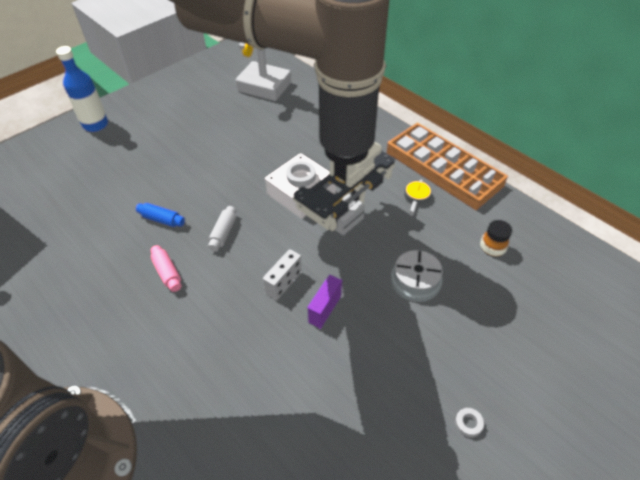

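The V-block hangs just above its spot beside the housing, at (345,212). Lowering the last bit.

Call:
apply_moves --commands '[{"grip":1,"slide":[0,0,0.004],"roll":0},{"grip":1,"slide":[0,0,0.006],"roll":0},{"grip":1,"slide":[0,0,0.007],"roll":0},{"grip":1,"slide":[0,0,0.007],"roll":0}]'

```text
time_s: 9.28
tcp_pos: [0.6242, 0.042, 0.0108]
eef_rot: [-180.0, 0.0, -86.6]
contact_force: [-0.5, 0.5, -5.8]
gripper_width: 0.0601
```

Call:
apply_moves --commands '[{"grip":1,"slide":[0,0,0.001],"roll":0},{"grip":1,"slide":[0,0,0.002],"roll":0},{"grip":1,"slide":[0,0,0.002],"roll":0}]'

```text
time_s: 9.65
tcp_pos: [0.6242, 0.042, 0.0107]
eef_rot: [-180.0, -0.0, -86.5]
contact_force: [-7.9, 0.5, 12.8]
gripper_width: 0.0596
```

Call:
apply_moves --commands '[{"grip":0.15,"slide":[0,0,-0.001],"roll":0},{"grip":0,"slide":[0,0,-0.001],"roll":0},{"grip":0,"slide":[0,0,-0.001],"roll":0},{"grip":0,"slide":[0,0,-0.03],"roll":0},{"grip":0,"slide":[0,0,-0.09],"roll":0}]'

```text
time_s: 10.28
tcp_pos: [0.6223, 0.0414, 0.0967]
eef_rot: [179.7, -0.1, -86.6]
contact_force: [0.9, 0.0, 0.2]
gripper_width: 0.0872
```

```bash
python3 - <<'E'
from h import *
go((442.5,12.5,130,12.2),(442.5,12.5,10,12.2))
E
```

```text
t 10.28 tcp [622.3  41.4  96.7] rpy [ 1.797e+02 -1.000e-01 -8.660e+01] w 87.2 F [0.9 0.  0.2]
slide [0.0181, 0.1812, -0.0333] roll -98.8 rows 3.0 9.2
slide [0.0181, 0.1812, 0.0867] roll -98.8 rows 3.2 9.2
```

Call:
apply_moves --commands '[{"grip":0,"slide":[0.0,0.0,-0.035],"roll":8},{"grip":0,"slide":[0.004,0.04,-0.035],"roll":18},{"grip":0,"slide":[0.009,0.09,-0.035],"roll":28},{"grip":0.3,"slide":[0.014,0.14,-0.035],"roll":38},{"grip":0.3,"slide":[0.018,0.181,-0.035],"roll":48}]'

```text
time_s: 10.9
tcp_pos: [0.4428, 0.0127, 0.1334]
eef_rot: [180.0, 0.0, -134.9]
contact_force: [-0.9, -0.1, 0.8]
gripper_width: 0.073
```

Call:
apply_moves --commands '[{"grip":0.3,"slide":[0,0,0],"roll":10},{"grip":0.3,"slide":[0,0,0],"roll":20},{"grip":0.3,"slide":[0,0,0],"roll":30},{"grip":0.3,"slide":[0,0,0],"roll":33}]'

```text
time_s: 11.4
tcp_pos: [0.4446, 0.0132, 0.1337]
eef_rot: [180.0, 0.0, -167.8]
contact_force: [0.4, -0.8, -0.4]
gripper_width: 0.0615
```

```bash
python3 - <<'E'
from h import *
go((442.5,12.5,80,-167.8),(442.5,12.5,10,-167.8))
p,d=capture("top");cv2.imwrite("pics/top5.png",p[:,:,::-1]); P,u,v=cloud(d,"top")
print(fit("top",P,(.62,.042),.045,.035,.055));print(fit("top",P,(.616,.157),.045,.055,.075))
p,d=capture("side");cv2.imwrite("pics/side5.png",p[:,:,::-1]); P,u,v=cloud(d,"side")
print(fit("side",P,(.62,.042),.045,.035,.055));
E
```

```text
t 11.4 tcp [444.6  13.2 133.7] rpy [ 180.     0.  -167.8] w 61.5 F [ 0.4 -0.8 -0.4]
slide [0.0022, -0.0002, 0.0537] roll 0.0 rows 0.9 0.0
slide [0.0022, -0.0002, 0.1237] roll 0.0 rows 2.0 0.0
(358, array([623.5,  41.8]), array([52.6, 49.9]), 3.7, 'mean', array([626.7,  43.5,  38.9]), 'pca', np.float64(117.4))
(380, array([613.6, 157.6]), array([58.1, 58.7]), 4.5, 'mean', array([613.5, 157.5,  61.7]), 'pca', np.float64(-144.4))
(339, array([625.1,  39.2]), array([62.2, 52.9]), 4.3, 'mean', array([629.8,  29.7,  39.8]), 'pca', np.float64(-147.1))
```

View pics/side5.png

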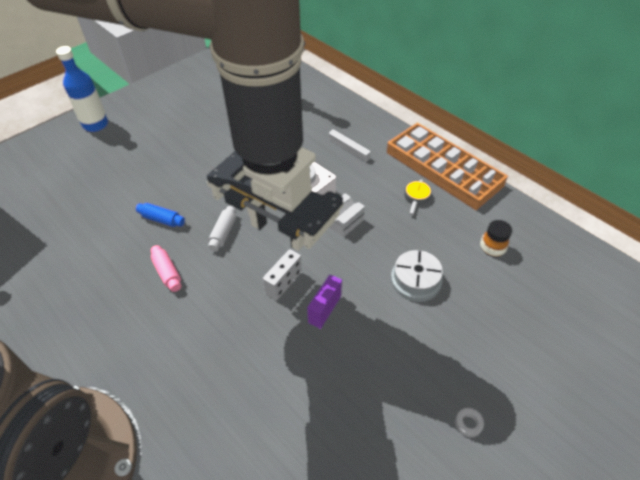

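The gripper hangs over the setup block at (283,275), and the V-block stands parallel on the table-side of the housing. Descending.

Call:
apply_moves --commands '[{"grip":0.3,"slide":[0.001,0,0.05],"roll":0},{"grip":0.3,"slide":[0.001,0,0.1],"roll":0},{"grip":0.3,"slide":[0.001,0,0.12],"roll":0},{"grip":0.3,"slide":[0.001,0,0.122],"roll":0},{"grip":0.3,"slide":[0.001,0,0.122],"roll":0}]'

```text
time_s: 12.12
tcp_pos: [0.4441, 0.0131, 0.0121]
eef_rot: [-180.0, 0.0, -167.5]
contact_force: [-0.1, -0.6, 0.3]
gripper_width: 0.0612
```

Call:
apply_moves --commands '[{"grip":1,"slide":[0,0,0],"roll":0},{"grip":1,"slide":[0,0,0],"roll":0},{"grip":1,"slide":[0,0,0],"roll":0},{"grip":1,"slide":[0,0,0],"roll":0},{"grip":1,"slide":[0,0,0],"roll":0}]'

```text
time_s: 12.75
tcp_pos: [0.4437, 0.0131, 0.0118]
eef_rot: [180.0, 0.0, -167.5]
contact_force: [-2.7, 2.7, 3.5]
gripper_width: 0.0244
```

Call:
apply_moves --commands '[{"grip":1,"slide":[0,0,-0.02],"roll":0},{"grip":1,"slide":[0,0,-0.06],"roll":0},{"grip":1,"slide":[0,0,-0.12],"roll":0}]'

```text
time_s: 13.12
tcp_pos: [0.441, 0.0121, 0.1305]
eef_rot: [-180.0, -0.4, -167.6]
contact_force: [1.3, 1.4, -7.5]
gripper_width: 0.0247
```

```bash
python3 - <<'E'
from h import *
go((609.7,259.3,130,-176.5),(609.7,259.3,30,-176.5))
E
```

```text
t 13.12 tcp [441.   12.1 130.5] rpy [-180.    -0.4 -167.6] w 24.7 F [ 1.3  1.4 -7.5]
slide [-0.2178, 0.2053, 0.0005] roll 8.9 rows 4.8 0.8
slide [-0.2178, 0.2053, 0.1005] roll 8.9 rows 5.1 0.8
```

Call:
apply_moves --commands '[{"grip":1,"slide":[-0.04,0.038,0],"roll":2},{"grip":1,"slide":[-0.082,0.077,0],"roll":4},{"grip":1,"slide":[-0.125,0.118,0],"roll":6},{"grip":1,"slide":[-0.167,0.157,0],"roll":8},{"grip":1,"slide":[-0.21,0.198,0],"roll":9}]'

```text
time_s: 13.75
tcp_pos: [0.6055, 0.2524, 0.1296]
eef_rot: [-179.9, -0.2, -176.6]
contact_force: [0.9, 0.5, -5.7]
gripper_width: 0.0251
```

```bash
python3 - <<'E'
from h import *
go((610,259,60,-176.5),(610,259,16,-176.5))
E
```

```text
t 13.75 tcp [605.5 252.4 129.6] rpy [-179.9   -0.2 -176.6] w 25.1 F [ 0.9  0.5 -5.7]
slide [-0.0049, 0.0063, 0.0696] roll -0.1 rows 1.1 0.0
slide [-0.0049, 0.0063, 0.1136] roll -0.1 rows 1.8 0.0
```

Call:
apply_moves --commands '[{"grip":1,"slide":[-0.006,0.007,0],"roll":0},{"grip":1,"slide":[-0.006,0.007,0.05],"roll":0},{"grip":1,"slide":[-0.006,0.007,0.09],"roll":0},{"grip":1,"slide":[-0.006,0.007,0.112],"roll":0},{"grip":1,"slide":[-0.006,0.007,0.113],"roll":0}]'

```text
time_s: 14.38
tcp_pos: [0.609, 0.2569, 0.0151]
eef_rot: [-179.8, -0.4, -176.6]
contact_force: [0.7, 0.1, -6.5]
gripper_width: 0.0244
```

Call:
apply_moves --commands '[{"grip":1,"slide":[0,0,0.002],"roll":0},{"grip":1,"slide":[0,0,0.003],"roll":0},{"grip":1,"slide":[0,0,0.003],"roll":0}]'

```text
time_s: 14.75
tcp_pos: [0.6118, 0.2591, 0.0165]
eef_rot: [180.0, 0.1, -176.6]
contact_force: [0.9, -0.4, -7.4]
gripper_width: 0.0246
```

Call:
apply_moves --commands '[{"grip":1,"slide":[0,0,0.001],"roll":0},{"grip":1,"slide":[0,0,0.002],"roll":0},{"grip":1,"slide":[0,0,0.002],"roll":0}]'

```text
time_s: 15.12
tcp_pos: [0.6114, 0.2589, 0.0135]
eef_rot: [-180.0, -0.0, -176.6]
contact_force: [-0.2, -0.2, -6.7]
gripper_width: 0.0247
```

Call:
apply_moves --commands '[{"grip":1,"slide":[0,0,0.001],"roll":0},{"grip":1,"slide":[0,0,0.0015],"roll":0},{"grip":1,"slide":[0,0,0.0015],"roll":0}]'

```text
time_s: 15.5
tcp_pos: [0.6115, 0.2589, 0.012]
eef_rot: [-180.0, -0.0, -176.6]
contact_force: [-0.7, -0.4, -6.9]
gripper_width: 0.0243
```

Call:
apply_moves --commands '[{"grip":1,"slide":[0,0,0.001],"roll":0},{"grip":1,"slide":[0,0,0.001],"roll":0}]'

```text
time_s: 15.75
tcp_pos: [0.6116, 0.2589, 0.0118]
eef_rot: [180.0, 0.0, -176.5]
contact_force: [-4.4, -0.7, 3.0]
gripper_width: 0.0249
```

Call:
apply_moves --commands '[{"grip":0.45,"slide":[0,0,-0.001],"roll":0},{"grip":0.45,"slide":[0,0,-0.001],"roll":0},{"grip":0.45,"slide":[0,0,-0.03],"roll":0},{"grip":0.45,"slide":[0,0,-0.09],"roll":0},{"grip":0.45,"slide":[0,0,-0.13],"roll":0}]'

```text
time_s: 16.38
tcp_pos: [0.6127, 0.2594, 0.1441]
eef_rot: [179.9, 0.2, -176.5]
contact_force: [-0.0, -0.4, -0.2]
gripper_width: 0.0484
```

```bash
python3 - <<'E'
from h import *
go((435,180,130,-147.7),(435,180,9,-147.7))
p,d=capture("side");P,u,v=cloud(d,"side")
print(fit("side",P,(.435,.18),.07,.012,.045))
E
```

```text
t 16.38 tcp [612.7 259.4 144.1] rpy [ 179.9    0.2 -176.5] w 48.4 F [-0.  -0.4 -0.2]
slide [0.1821, -0.0686, 0.0141] roll -28.8 rows 3.1 2.7
slide [0.1821, -0.0686, 0.1351] roll -28.8 rows 3.8 2.7
(658, array([439., 179.]), array([103.8,  29.7]), 30.6, 'mean', array([434. , 173.6,  25.1]), 'pca', np.float64(-149.1))
```

Call:
apply_moves --commands '[{"grip":0.3,"slide":[0.045,-0.017,0],"roll":-8},{"grip":0.3,"slide":[0.1,-0.038,0],"roll":-18},{"grip":0.3,"slide":[0.15,-0.057,0.02],"roll":-26},{"grip":0.3,"slide":[0.182,-0.0685,0.04],"roll":-29},{"grip":0.3,"slide":[0.182,-0.0685,0.06],"roll":-29}]'

```text
time_s: 17.05
tcp_pos: [0.4323, 0.1787, 0.0813]
eef_rot: [180.0, 0.1, -147.5]
contact_force: [1.5, 0.6, 0.5]
gripper_width: 0.0611
```

```bash
python3 - <<'E'
from h import *
go((435,180,60,-147.7),(435,180,10,-147.7))
p,d=capture("top");cv2.imwrite("pics/top6.png",p[:,:,::-1]); P,u,v=cloud(d,"top")
print(fit("top",P,(.61,.259),.055,.043,.065));
p,d=capture("side");cv2.imwrite("pics/side6.png",p[:,:,::-1])
E
```

```text
t 17.05 tcp [432.3 178.7  81.3] rpy [ 1.800e+02  1.000e-01 -1.475e+02] w 61.1 F [1.5 0.6 0.5]
slide [-0.0029, -0.0004, 0.0213] roll 0.2 rows 0.3 0.0
slide [-0.0029, -0.0004, 0.0713] roll 0.2 rows 1.1 0.0
(460, array([609.2, 237.4]), array([76.8, 66.7]), 3.0, 'mean', array([607.4, 256.3,  48.7]), 'pca', np.float64(-176.6))
```

View pics/side6.png

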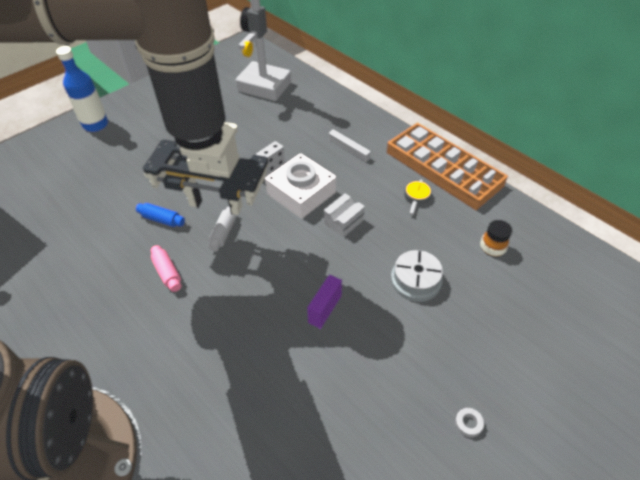

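The fingers are over the shaft at (222,225). The setup block stands behind-left of the housing at (270,152). Descending onto the shaft.

Call:
apply_moves --commands '[{"grip":0.3,"slide":[-0.002,0,0.04],"roll":0},{"grip":0.3,"slide":[-0.002,0,0.065],"roll":0},{"grip":0.3,"slide":[-0.002,0,0.072],"roll":0},{"grip":0.3,"slide":[-0.002,0,0.072],"roll":0}]'

```text
time_s: 17.65
tcp_pos: [0.4362, 0.181, 0.0094]
eef_rot: [-180.0, -0.0, -147.6]
contact_force: [0.2, 0.3, 0.4]
gripper_width: 0.0615
```

Call:
apply_moves --commands '[{"grip":1,"slide":[0,0,0],"roll":0},{"grip":1,"slide":[0,0,0],"roll":0},{"grip":1,"slide":[0,0,0],"roll":0},{"grip":1,"slide":[0,0,0],"roll":0}]' --grip_force 45

```text
time_s: 18.15
tcp_pos: [0.4359, 0.181, 0.0094]
eef_rot: [180.0, 0.1, -147.6]
contact_force: [-0.3, 0.9, 2.2]
gripper_width: 0.0295
```

Call:
apply_moves --commands '[{"grip":1,"slide":[0,0,-0.02],"roll":0},{"grip":1,"slide":[0,0,-0.06],"roll":0},{"grip":1,"slide":[0,0,-0.12],"roll":0},{"grip":1,"slide":[0,0,-0.12],"roll":0}]'

```text
time_s: 18.65
tcp_pos: [0.4376, 0.1824, 0.1331]
eef_rot: [179.9, 0.4, -147.5]
contact_force: [-0.7, 0.5, -5.2]
gripper_width: 0.0291
```

```bash
python3 - <<'E'
from h import *
p,d=capture("side");cv2.imwrite("pics/side7.png",p[:,:,::-1]); P,u,v=cloud(d,"side")
print(fit("side",P,(.625,.041),.045,.035,.055));print(fit("side",P,(.61,.26),.055,.043,.065));print(fit("side",P,(.617,.155),.08,.038,.053))
p,d=capture("top");cv2.imwrite("pics/top7.png",p[:,:,::-1]); P,u,v=cloud(d,"top")
print(fit("top",P,(.623,.042),.045,.035,.055));print(fit("top",P,(.61,.26),.055,.043,.065));print(fit("top",P,(.613,.157),.08,.038,.053))
go((623,42,130,-176.5),(623,42,70,-176.5))
E
```

```text
(539, array([624.6,  40.1]), array([64.2, 52.4]), 4.2, 'mean', array([623.9,  38.7,  39.8]), 'pca', np.float64(-170.0))
(297, array([622.3, 239.1]), array([79.8, 56.2]), 30.1, 'mean', array([618.7, 251.6,  49.7]), 'pca', np.float64(-166.8))
(1443, array([618.4, 156.6]), array([103.9, 104.6]), 2.5, 'mean', array([610.9, 148.9,  45.6]), 'pca', np.float64(135.0))
(481, array([620.2,  41. ]), array([61.8, 49.1]), 1.3, 'mean', array([619.4,  41.3,  38.8]), 'pca', np.float64(175.6))
(459, array([609.2, 238.5]), array([76.5, 64.6]), 3.0, 'mean', array([607.3, 256.8,  48.9]), 'pca', np.float64(-176.9))
(1644, array([613.6, 158.3]), array([102. , 100.8]), 3.3, 'mean', array([611. , 157.1,  44.3]), 'pca', np.float64(-176.5))
t 18.75 tcp [435.  180.4 128.8] rpy [ 180.    -0.  -147.6] w 28.6 F [-0.6  0.2 -5.5]
slide [-0.0846, -0.2176, -0.0012] roll 28.9 rows 3.7 2.7
slide [-0.0846, -0.2176, 0.0588] roll 28.9 rows 3.9 2.7
```

View pics/side7.png

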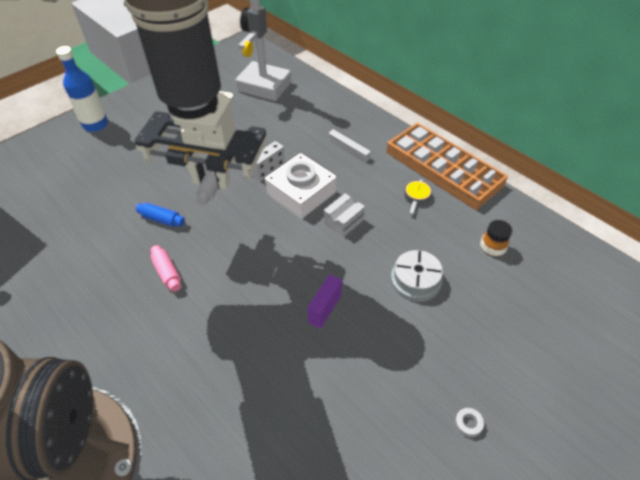

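View pics/top7.png

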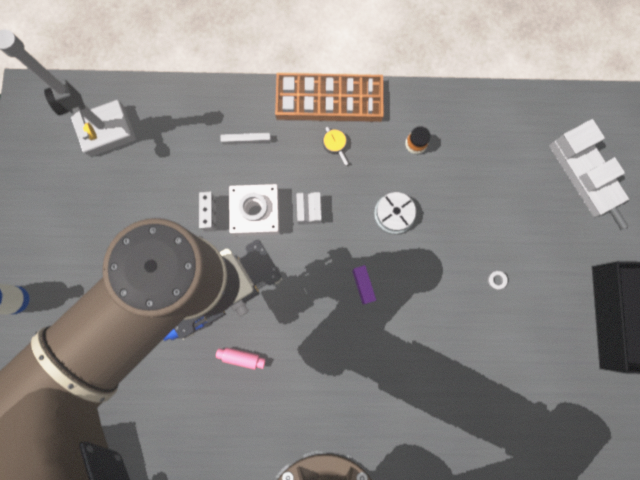

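```bash
python3 - <<'E'
import cv2
a=cv2.imread("pics/side7.png")[90:300,120:360]
cv2.imwrite("pics/crop7.png",cv2.resize(a,None,fx=3.2,fy=2.8,interpolation=cv2.INTER_CUBIC)[:600,:800])
E
```

```text
(no output)
```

View pics/crop7.png

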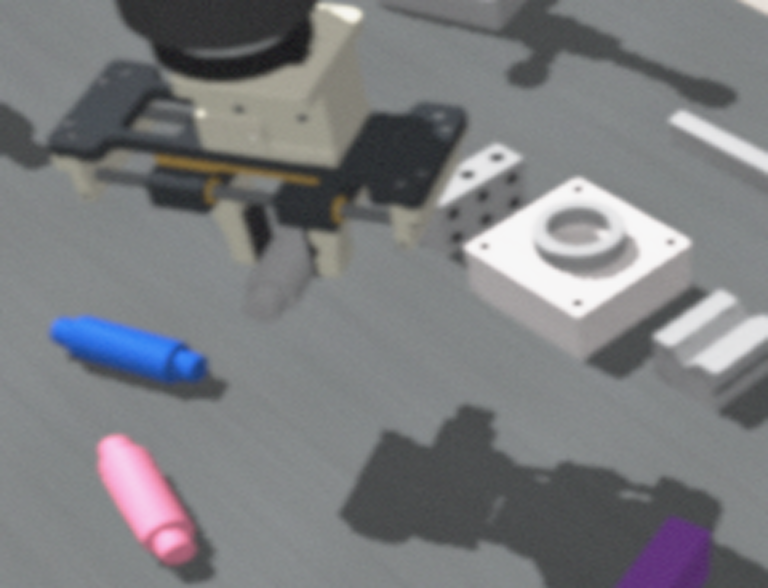

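```bash
python3 - <<'E'
from h import *
p,d=capture("side");P,u,v=cloud(d,"side")
a=np.radians(32.4);q=P-np.array([.437,.179,0]);s=q[:,0]*np.cos(a)+q[:,1]*np.sin(a);w=-q[:,0]*np.sin(a)+q[:,1]*np.cos(a)
m=(P[:,2]>.1)&(abs(w)<.018)&(abs(s)<.07)&(P[:,2]<.16)
for lo in np.arange(-.06,.06,.008):
    k=m&(s>=lo)&(s<lo+.008)
    if k.sum()>3: print(round(lo*1000),k.sum(),"ztop",round(np.percentile(P[k,2],95)*1000),"zmin",round(np.percentile(P[k,2],5)*1000),"w",(np.percentile(w[k],[5,95])*1000).round())
E
```

```text
-52 93 ztop 146 zmin 129 w [-9.  7.]
-44 52 ztop 146 zmin 135 w [-10.   7.]
-36 115 ztop 151 zmin 128 w [-14.  10.]
-28 67 ztop 150 zmin 136 w [-15.   8.]
-20 66 ztop 150 zmin 134 w [-15.  16.]
-12 104 ztop 157 zmin 138 w [-17.  17.]
-4 64 ztop 156 zmin 142 w [-8. 15.]
4 30 ztop 153 zmin 144 w [-3. 16.]
```

The shaft hangs level in the jaws: its axis is at z≈136 with the TCP at 130, so it should seat at a TCP height of about 44 mm. Moving over the V-block.

Call:
apply_moves --commands '[{"grip":1,"slide":[-0.018,-0.045,0],"roll":6},{"grip":1,"slide":[-0.035,-0.09,0],"roll":12},{"grip":1,"slide":[-0.053,-0.135,0],"roll":18},{"grip":1,"slide":[-0.07,-0.18,0],"roll":24},{"grip":1,"slide":[-0.085,-0.218,0],"roll":29}]'

```text
time_s: 19.42
tcp_pos: [0.6241, 0.0406, 0.1259]
eef_rot: [-179.9, -0.3, -176.8]
contact_force: [-0.4, 0.4, -3.4]
gripper_width: 0.0289
```

Call:
apply_moves --commands '[{"grip":1,"slide":[0,0,0],"roll":0},{"grip":1,"slide":[0,0,0.03],"roll":0},{"grip":1,"slide":[0,0,0.05],"roll":0},{"grip":1,"slide":[0,0,0.055],"roll":0},{"grip":1,"slide":[0,0,0.055],"roll":0}]'

```text
time_s: 20.05
tcp_pos: [0.6237, 0.0424, 0.0732]
eef_rot: [-180.0, -0.1, -176.5]
contact_force: [-0.1, 0.3, -3.6]
gripper_width: 0.0288
```

```bash
python3 - <<'E'
from h import *
go((622.5,41,60,-176.5),(622.5,41,44,-176.5))
p,d=capture("side");cv2.imwrite("pics/s.png",p[:,:,::-1])
a=p[:,:,::-1][120:270,240:440]
cv2.imwrite("pics/side8.png",cv2.resize(a,None,fx=4,fy=4,interpolation=cv2.INTER_CUBIC))
go((622.5,41,44,-176.5))
E
```

```text
t 20.05 tcp [623.7  42.4  73.2] rpy [-1.800e+02 -1.000e-01 -1.765e+02] w 28.8 F [-0.1  0.3 -3.6]
slide [0.0013, -0.0013, 0.0132] roll -0.0 rows 0.2 0.0
slide [0.0013, -0.0013, 0.0292] roll -0.0 rows 0.5 0.0
t 20.1 tcp [624.3  42.5  74.1] rpy [-180.    -0.  -176.5] w 28.9 F [ 0.1  0.5 -3.5]
slide [0.0019, -0.0014, 0.0301] roll -0.0 rows 0.5 0.0
```

View pics/side8.png

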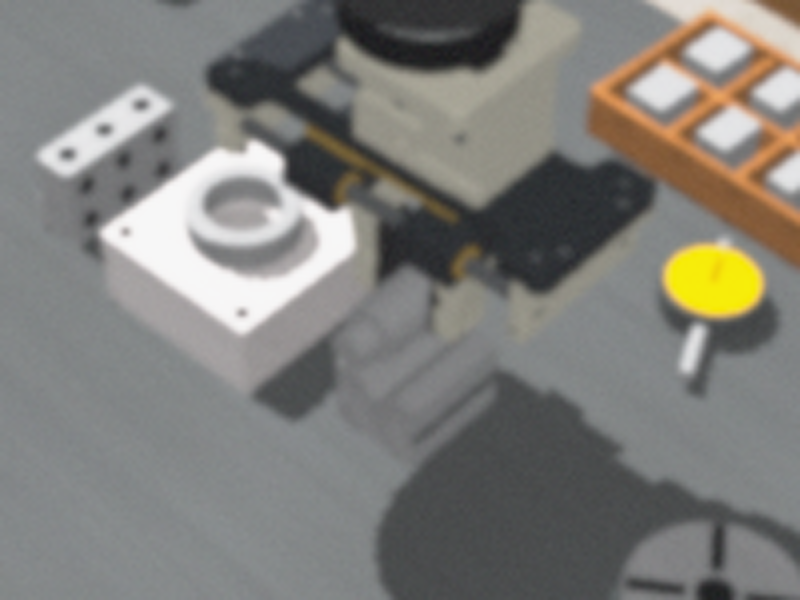

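The shaft is lined up over the groove. Lowering in small steps and watching the force.

Call:
apply_moves --commands '[{"grip":1,"slide":[0.0015,-0.0012,0.012],"roll":0},{"grip":1,"slide":[0.0015,-0.0012,0.022],"roll":0},{"grip":1,"slide":[0.0015,-0.0012,0.026],"roll":0},{"grip":1,"slide":[0.0015,-0.0012,0.026],"roll":0}]'

```text
time_s: 20.6
tcp_pos: [0.6227, 0.0409, 0.0476]
eef_rot: [-180.0, -0.0, -176.6]
contact_force: [0.0, -0.0, -4.1]
gripper_width: 0.0287
```

Call:
apply_moves --commands '[{"grip":1,"slide":[0,0,0.001],"roll":0},{"grip":1,"slide":[0,0,0.0015],"roll":0}]'

```text
time_s: 20.85
tcp_pos: [0.6231, 0.041, 0.0468]
eef_rot: [180.0, 0.0, -176.6]
contact_force: [0.4, -0.2, -3.6]
gripper_width: 0.0292
```

Call:
apply_moves --commands '[{"grip":1,"slide":[0,0,0.001],"roll":0},{"grip":1,"slide":[0,0,0.001],"roll":0}]'

```text
time_s: 21.1
tcp_pos: [0.6229, 0.041, 0.0456]
eef_rot: [180.0, 0.0, -176.6]
contact_force: [-0.2, 0.6, -4.0]
gripper_width: 0.0292
```

Call:
apply_moves --commands '[{"grip":1,"slide":[0,0,0.001],"roll":0},{"grip":1,"slide":[0,0,0.001],"roll":0}]'

```text
time_s: 21.35
tcp_pos: [0.6232, 0.0412, 0.0452]
eef_rot: [180.0, 0.0, -176.5]
contact_force: [-2.5, 1.2, 2.2]
gripper_width: 0.0287
```

Call:
apply_moves --commands '[{"grip":1,"slide":[0,0,0.0005],"roll":0},{"grip":1,"slide":[0,0,0.0005],"roll":0}]'

```text
time_s: 21.6
tcp_pos: [0.6233, 0.0413, 0.045]
eef_rot: [180.0, 0.1, -176.5]
contact_force: [-3.5, 3.2, 5.8]
gripper_width: 0.029
```

Call:
apply_moves --commands '[{"grip":0.55,"slide":[0,0,0],"roll":0},{"grip":0.45,"slide":[0,0,0],"roll":0},{"grip":0.45,"slide":[0,0,0],"roll":0}]'

```text
time_s: 21.98
tcp_pos: [0.6231, 0.0409, 0.044]
eef_rot: [-180.0, 0.0, -176.6]
contact_force: [-0.9, -0.1, -0.4]
gripper_width: 0.0474
```

Call:
apply_moves --commands '[{"grip":0.45,"slide":[0,0,-0.02],"roll":0},{"grip":0.45,"slide":[0,0,-0.06],"roll":0},{"grip":0.45,"slide":[0,0,-0.12],"roll":0},{"grip":0.45,"slide":[0.05,0,-0.14],"roll":0},{"grip":0.45,"slide":[0.1,0.0,-0.14],"roll":0}]'

```text
time_s: 22.6
tcp_pos: [0.5232, 0.0351, 0.1858]
eef_rot: [179.9, 0.2, -176.6]
contact_force: [-0.2, 0.7, -0.8]
gripper_width: 0.0481
```

```bash
python3 - <<'E'
from h import *
go((440,-60,200,-176.5),(440,-150,200,-176.5))
E
```

```text
t 22.6 tcp [523.2  35.1 185.8] rpy [ 179.9    0.2 -176.6] w 48.1 F [-0.2  0.7 -0.8]
slide [0.0888, -0.09, -0.0142] roll -0.1 rows 2.0 0.0
slide [0.0941, -0.1798, -0.0142] roll -0.1 rows 3.3 0.0
```

Call:
apply_moves --commands '[{"grip":0.45,"slide":[0.03,-0.045,0],"roll":0},{"grip":0.45,"slide":[0.05,-0.09,0],"roll":0},{"grip":0.45,"slide":[0.07,-0.14,0],"roll":0},{"grip":0.45,"slide":[0.09,-0.19,0],"roll":0},{"grip":0.45,"slide":[0.09,-0.24,0],"roll":0}]'

```text
time_s: 23.22
tcp_pos: [0.4466, -0.2115, 0.1847]
eef_rot: [-180.0, 0.1, -176.5]
contact_force: [1.6, -0.5, 1.0]
gripper_width: 0.0483
```

```bash
python3 - <<'E'
from h import *
L=[("housing",(.615,.157),.09,.038,.052),("ring",(.615,.157),.045,.055,.075),("vblock",(.623,.042),.045,.034,.044),("shaft",(.623,.042),.065,.052,.075),("setup",(.61,.26),.045,.043,.065),("par",(.779,.183),.08,.013,.035),("ringS",(.473,-.369),.04,.008,.03),("dial",(.773,-.015),.04,.01,.03),("jar",(.77,-.2),.05,.045,.07)]
for n in("top","side"):
    p,d=capture(n); cv2.imwrite(f"pics/{n}9.png",p[:,:,::-1]); P,u,v=cloud(d,n)
    for l in L:
        try: print(n,l[0],*fit(n,P,*l[1:]))
        except Exception as e: print(l[0],e)
E
```

```text
top housing 1647 [611.6 177.2] [101.  138.4] 3.3 mean [611.  157.7  44.3] pca 91.8
top ring 375 [613.8 157.6] [58.1 58.5] 5.0 mean [613.4 157.3  61.7] pca -138.7
top vblock 55 [642.9  42.3] [14.3 47.2] 2.2 mean [643.6  37.5  39.3] pca 91.0
top shaft 201 [650.5  43.3] [39.9 27.5] 0.9 mean [648.8  43.   60.3] pca -170.4
top setup 453 [607.7 258. ] [76.6 25.5] 2.8 mean [607.  257.9  48.7] pca -177.0
top par 391 [780.  185.3] [ 17.7 110.5] 3.8 mean [778.9 184.7  20.2] pca 93.2
top ringS 0 [0. 0.] [0. 0.] 0.0 mean [nan nan nan] pca 90.0
top dial 469 [773.2 -14.2] [58.  58.8] 71.3 mean [775.3 -13.5  17.2] pca -154.6
top jar 317 [ 776.9 -196.8] [41.2 40.9] 0.4 mean [ 776.4 -196.8   54. ] pca 159.5
side housing 1519 [617.2 175.5] [103.4 142.6] 3.4 mean [610.9 153.5  45.4] pca 102.9
side ring 416 [618.6 155.1] [59.6 58.3] 16.4 mean [617.1 153.5  62.2] pca 48.8
side vblock 19 [619.3  63.4] [53.1  5.1] 7.8 mean [612.4  62.6  40.6] pca -173.7
side shaft 482 [625.4  40.3] [ 28.2 101.5] 88.1 mean [621.7  37.5  62.4] pca -178.3
side setup 391 [612.9 256.3] [79.1 28.1] 3.2 mean [611.1 253.9  49.8] pca -177.0
side par 353 [785.1 184. ] [ 20.1 109.8] 4.6 mean [782.4 183.6  20.7] pca 93.1
side ringS 458 [ 476.3 -369.4] [39. 39.] 68.2 mean [ 475.6 -369.4   14.1] pca -165.8
side dial 0 [0. 0.] [0. 0.] 0.0 mean [nan nan nan] pca 90.0
side jar 426 [ 782.5 -199.9] [43.2 41.8] 15.8 mean [ 779.7 -200.8   54.5] pca -161.4h.py:17: RuntimeWarning: Mean of empty slice.
  q=Q[:,:2]-Q[:,:2].mean(0); w,V=np.linalg.eigh(q.T@q); ax=V[:,1]
  ret = um.true_divide(
h.py:18: RuntimeWarning: Mean of empty slice.
  return len(Q),np.round(c,1),np.round(wh,1),round(a,1),"mean",(Q[:,:3].mean(0)*1000).round(1),"pca",round(np.degrees(np.arctan2(ax[1],ax[0])),1)
```

View pics/top9.png

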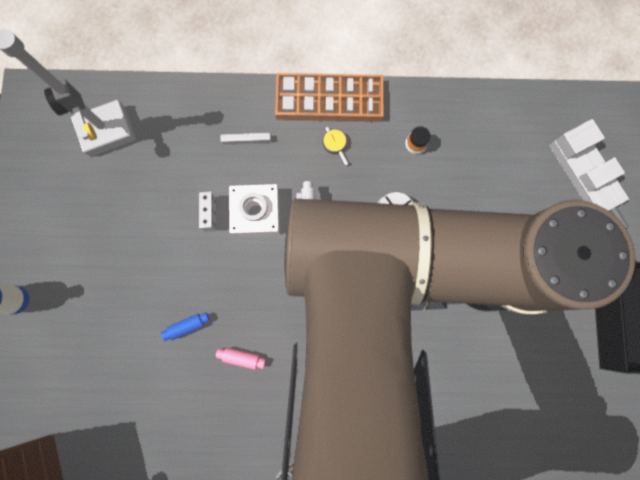

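View pics/side9.png

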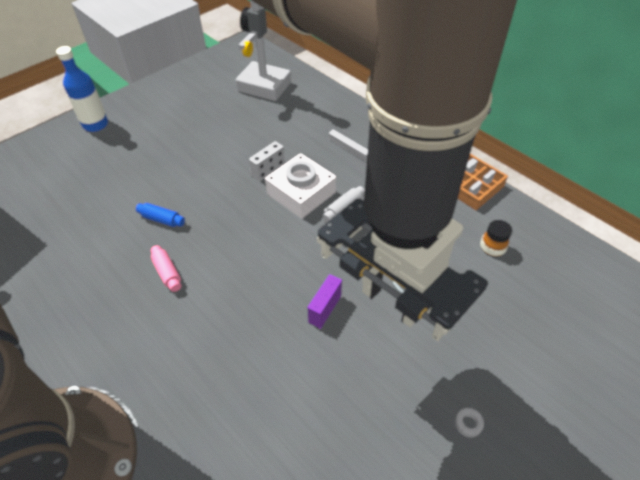

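Call:
apply_moves --commands '[{"grip":0.45,"slide":[0,0.06,-0.02],"roll":0},{"grip":0.45,"slide":[0,0.12,-0.02],"roll":0},{"grip":0.45,"slide":[0,0.18,-0.02],"roll":0},{"grip":0.45,"slide":[0,0.24,-0.02],"roll":0},{"grip":0.45,"slide":[0,0.3,-0.02],"roll":0}]'

```text
time_s: 23.95
tcp_pos: [0.4291, 0.0917, 0.2044]
eef_rot: [180.0, 0.1, -176.5]
contact_force: [1.6, -0.3, -0.1]
gripper_width: 0.0481
```

Call:
apply_moves --commands '[{"grip":0.45,"slide":[0,0.06,0],"roll":0},{"grip":0.45,"slide":[0,0.12,0],"roll":0},{"grip":0.45,"slide":[0.01,0.18,0],"roll":0},{"grip":0.45,"slide":[0.04,0.23,0],"roll":0},{"grip":0.45,"slide":[0.07,0.28,0],"roll":0}]'

```text
time_s: 24.58
tcp_pos: [0.3414, 0.3665, 0.204]
eef_rot: [-180.0, 0.0, -176.5]
contact_force: [0.5, 0.4, -0.0]
gripper_width: 0.0481
```

Call:
apply_moves --commands '[{"grip":0.45,"slide":[0.04,0.04,0],"roll":0},{"grip":0.45,"slide":[0.08,0.08,0],"roll":0},{"grip":0.45,"slide":[0.1,0.13,0],"roll":0}]'

```text
time_s: 24.95
tcp_pos: [0.2329, 0.4895, 0.2046]
eef_rot: [179.9, 0.0, -176.5]
contact_force: [0.3, 0.3, 0.5]
gripper_width: 0.0481
```

```bash
python3 - <<'E' 2>/dev/null
from h import *
L=[("housing",(.615,.157),.075,.038,.052),("ring",(.615,.157),.045,.055,.075),("vblock",(.623,.042),.045,.034,.044),("shaft",(.623,.042),.065,.044,.075),("setup",(.61,.26),.045,.043,.065),("par",(.779,.183),.08,.013,.035),("ringS",(.473,-.369),.04,.008,.03),("dial",(.773,-.015),.04,.01,.03),("jar",(.77,-.2),.05,.045,.07)]
for n in("top","side"):
    p,d=capture(n); cv2.imwrite(f"pics/{n}10.png",p[:,:,::-1]); P,u,v=cloud(d,n)
    for l in L:
        print(n,l[0],*fit(n,P,*l[1:]))
    # shaft axis: ridge line per slice
    m=(np.hypot(P[:,0]-.623,P[:,1]-.042)<.065)&(P[:,2]>.05)&(P[:,2]<.075); Q=P[m]
    for lo in np.arange(.57,.68,.012):
        k=(Q[:,0]>=lo)&(Q[:,0]<lo+.012)
        if k.sum()>3: print(round(lo*1000),k.sum(),"ymid",round(Q[k,1].min()*500+Q[k,1].max()*500,1),"ztop",round(np.percentile(Q[k,2],90)*1000,1))
a=cv2.imread("pics/side10.png")[120:270,240:440]
cv2.imwrite("pics/crop10.png",cv2.resize(a,None,fx=4,fy=4,interpolation=cv2.INTER_CUBIC))
E
```

```text
top housing 1631 [613.3 158.4] [101.7 100.6] 3.0 mean [611.  157.2  44.2] pca -170.6
top ring 373 [613.5 157.7] [57.8 58.2] 3.2 mean [613.4 157.4  61.7] pca 49.3
top vblock 266 [618.6  41. ] [64.2 49.1] 1.2 mean [619.1  40.9  39.3] pca 100.3
top shaft 593 [619.7  41.4] [100.  29.] 3.6 mean [618.4  41.4  60.2] pca -176.7
top setup 453 [608.1 258.1] [77.1 25.6] 3.8 mean [607.2 257.8  48.8] pca -176.6
top par 388 [779.6 185.2] [ 17.7 110.3] 3.1 mean [779.  184.7  20.2] pca 93.3
top ringS 208 [ 471.4 -367.1] [38.1 39.1] 50.7 mean [ 471.3 -366.7   13.5] pca 127.3
top dial 473 [773.8 -14.4] [56.9 59.2] 76.8 mean [775.2 -13.6  17.2] pca -152.9
top jar 317 [ 777.5 -196.7] [42.2 40.5] 0.3 mean [ 776.4 -196.9   53.9] pca 167.4
570 54 ymid 38.8 ztop 60.2
582 76 ymid 40.1 ztop 65.4
594 80 ymid 40.3 ztop 65.4
606 80 ymid 40.5 ztop 65.2
618 74 ymid 40.7 ztop 64.9
630 80 ymid 43.1 ztop 65.2
642 73 ymid 43.3 ztop 64.9
654 48 ymid 41.4 ztop 62.5
666 17 ymid 44.7 ztop 60.3
side housing 1445 [618.3 156. ] [103.4 103.9] 2.5 mean [611.  148.8  45.4] pca 135.4
side ring 412 [618.6 155.7] [60.  58.5] 68.4 
[... 152 characters left out ...]
.8] 59.6 mean [620.   35.4  59.5] pca -178.2
side setup 383 [613.4 256.7] [79.2 28.7] 2.7 mean [611.1 254.2  49.9] pca -177.3
side par 367 [784.1 183.5] [ 20.4 112. ] 2.6 mean [782.9 180.3  20.8] pca 93.5
side ringS 461 [ 476.4 -369.3] [39.1 38.8] 86.3 mean [ 475.3 -369.5   14.1] pca -163.8
side dial 484 [778.8 -21.1] [67.1 53.5] 60.6 mean [777.5 -18.2  18.1] pca -151.6
side jar 421 [ 783.  -199.2] [43.7 42.7] 36.2 mean [ 779.9 -200.8   54.5] pca -162.5
570 54 ymid 37.0 ztop 61.0
582 90 ymid 37.4 ztop 64.3
594 77 ymid 36.2 ztop 66.4
606 83 ymid 37.5 ztop 66.3
618 83 ymid 38.3 ztop 66.2
630 76 ymid 39.2 ztop 66.4
642 79 ymid 39.2 ztop 66.1
654 54 ymid 40.6 ztop 65.1
666 40 ymid 42.0 ztop 61.2
```

View pics/top10.png

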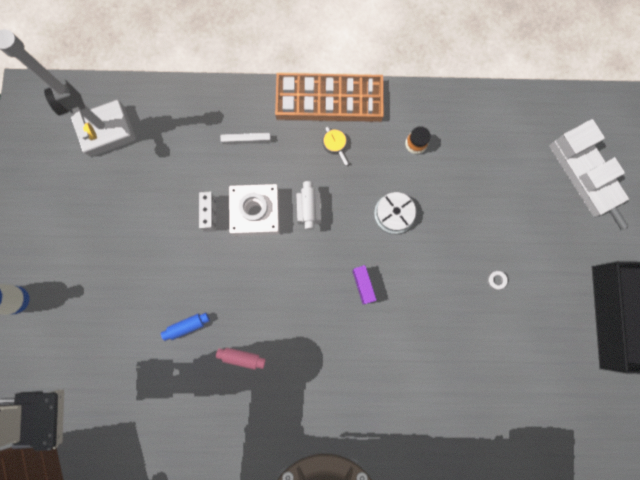

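View pics/crop10.png

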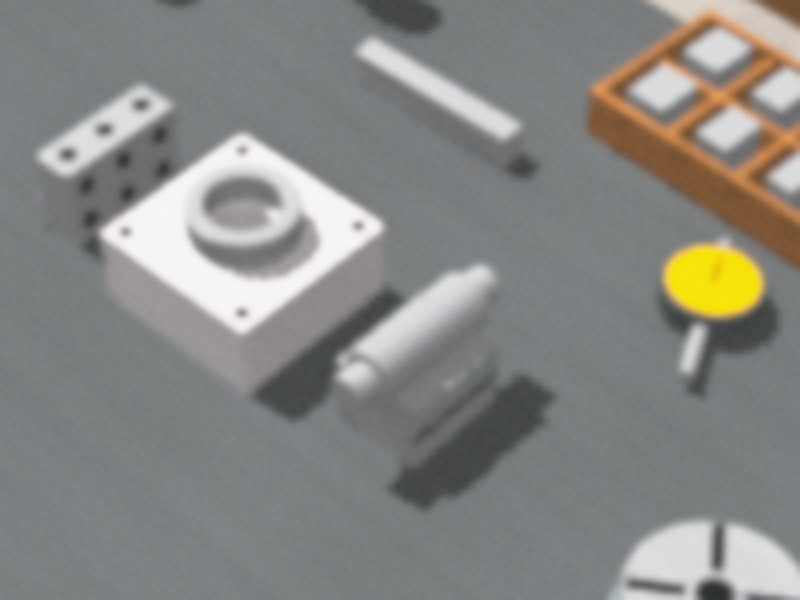

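The top and side views agree that everything is in place and nothing touches the arm. Handing in.

```bash
python3 -c "
from h import *
s=get_state();print(s['time_s'],s['qd'].round(2),s['contact_force'].round(1));print(close_job())"
```

```text
25.05 [-2.71 -1.82 -3.21 -0.54 -0.9   2.67] [-0.5 -0.6 -0.3]
the job is handed in; nothing more can be done
None
```

The bore check is set out and handed in at about 25 s of the 109 s allowed. The last pictures show every part within its limits.

Offsets are measured in the housing's frame, with the rotary table on its −y side. They come from the top camera unless noted.

| Part | Measured | Target |
|---|---|---|
| V-block, across the gap | y ≈ −117 mm (gap about 42 mm) | −115 ±15 mm |
| V-block, along the face | within about 2 mm of centre | ±15 mm |
| Setup block, across the gap | y ≈ +100 mm (gap about 37 mm) | +102.5 ±15 mm |
| Setup block, along the face | about 1 mm off centre | ±15 mm |
| Shaft height | top at 65–66 mm in both cameras, so the axis is about 50 mm up | 50 mm |
| Shaft, along the groove | about 1 mm off mid-length (V-block partly hidden) | ±15 mm |
| Large ring | concentric with the bore within about 1 mm, underside at about 45 mm | within 12 mm |

- **Angles:** the V-block was set square to the housing. The setup block and the shaft each measured within 1° of parallel from above.
- **Left alone:** the smaller ring, parallel bar, dial and jar stayed where they were; their final positions match the start within measuring scatter. The blue, pink and purple look-alikes are also untouched.
- **Disagreements:**
  - The two cameras differ by about 5 mm in x throughout; I worked from their average.
  - The side camera's rectangle fit of the shaft gave odd angles (the first with the arm partly in the way). Its centre line from the same camera agreed with the groove.
  - The V-block's own angle could not be read well once the shaft lay on it: 1–4° depending on camera, against about 3° for the housing.

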